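# Move the wheel set to the green rack in reverse order

### The arm

A 6-joint arm with a two-finger parallel gripper is mounted at the origin on the work surface. World frame = base frame: x ahead of the robot, y to its left, z up, the work surface at z = 0. Lengths are in m, angles in rad, forces in N, time in s.
With the tool pointing down it reaches from about 0.275 to 0.725 m from the base axis. Payload 5.6 kg.
Tool frame: the origin (TCP) lies midway between the tips of the shut fingers; the grasp point (between the pads) lies 19 mm behind it; z points along the fingers, y is the line along which they close (so a half turn about z gives the same grasp; the last joint's range is limited). The gripper opens to 85 mm and grips with 20 to 120 N. Pads are 22 mm wide; open, the fingers measure 114 mm over their backs; the gripper's body (76 mm by 85 mm) begins 54 mm behind the grasp point. The pads swing forward as they close: fully open they stand 13 mm farther back than shut.
Start: joints at [1.499, 0.255, 0.108, 0, -1.424, -0.285], TCP at [0.192, 0.515, 0.231] pointing down, gripper open.
Joint ranges: [-2.95, 2.95], [-1.21, 1.97], [-1.09, 1.5], [-2.87, 1.71], [-2.94, -0.07], [-3.05, 3.05]. Speed limits (rad/s): [2.57, 2.57, 3.14, 3.14, 3.14, 3.14].

### API

Orientations are given as a unit quaternion [w, x, y, z].
In Python, from cell import r gives the robot as it stands.
- The arm moves only by the shell command python3 -m crank 'ROWS'. ROWS is JSON, a list of rows, each an object of numbers: "wx", "wy", "wz": the turn, a rotation vector about the world's x, y, z in rad; "x", "y", "z": the shift along the world's x, y, z in m; "hand": the finger opening in m, from 0 to 0.0854. A call has 1 to 10 rows; each row is the pose to reach, as a shift and turn from the pose commanded when the call began; what a row does not reach only later rows make up. A row lasts 1/12 s, in which the tool goes at most 41.7 mm and 7.16 degrees, less where a joint would pass 70% of its speed; a pose out of reach is approached as far as the arm can. A call with a gripper value outside its range is refused whole. The fingers move at their own pace and stop on an object; the grip force is fixed at half the most. Time passes only in rows, so rows that repeat a pose let the fingers close. It gives the time, the measured TCP pose, the force, the opening and the grip force at its end, in the units of the state.
- r.sense(): the state, without advancing time (a new reading comes with each control period).
- r.get_image(name): name is "side" or "top" or "wrist"; returns the picture (480x640x3 uint8, red, green, blue); there is no depth.
- r.camera_model(name): a dict with "vfov" (degrees; the focal length in pixels is half the picture's height over the tangent of half this angle, whatever the lens; pixels are square), "cx", "cy" (the principal point, pixels), "R" (3x3) and "t" (3): a world point X has camera coordinates R X + t. Camera axes: x right, y down, z forward; pixel columns grow to the right and rows downward; lengths in m; the calibration is good to about 2 mm. A picture is of the moment at which its call begins: read the wrist's pose just before it. camera_model takes no time and is no camera call; for the wrist camera it gives the pose at the moment of the call.
- r.hand_in(): hands the job in; it is judged then, once.
The state is a dict: "clock": time; "qpos": joint angles; "joint_vel": joint speeds; "joint_efforts": joint torques, N m; "ee_pos": TCP position; "tool_rot": TCP orientation; "contact_force": force on the tool from outside, world axes, zero at the start; "ft_torque": the same for the moment, N m; "opening": opening from 0.0 (shut) to 1.0 (fully open); "finger_force": force on a finger pad.
Only numpy, scipy, OpenCV 4.12 (cv2) and the standard library are available. Lean on these libraries where they do the work, as an engineer would, in place of code of your own. Each camera call takes 0.05 s, during which the arm holds its last target. There are 200 camera calls.

### The job

Move the four shank-mounted grinding and polishing wheels from the pale wooden rack to the green rack, in reverse order: the wheel that stands leftmost in the wooden rack goes in the rightmost bay of the green one, and so on, one wheel to a bay. Keep every wheel upright all the way and set each down standing on its head on the floor of its bay, shank up.

Things in the scene. Friction and masses are not known exactly. Their poses are not given: they have to be found in the camera images.
- wheel_brass: Wire cup brush, brass-coloured head 46 mm across its foot and 28 mm high, standing head down, steel shank up: above the head a dark collar 18 mm across, 4 mm high, then a round shank 10 mm across, 41 mm long, its top 73 mm above the foot. Loose, about 0.1 kg. Origin at the centre of the flat foot, z up the shank; yaw means nothing. Starts in the bay of the old rack behind the yellow tag.
- wheel_red: Flap wheel, red head 48 mm across and 25 mm high, standing head down, steel shank up: above the head a dark collar 18 mm across, 4 mm high, then a round shank 10 mm across, 41 mm long, its top 70 mm above the foot. Loose, about 0.1 kg. Origin at the centre of the flat foot, z up the shank; yaw means nothing. Starts in the bay of the old rack behind the red tag.
- wheel_white: Felt polishing bob, white head 48 mm across and 22 mm high, standing head down, steel shank up: above the head a dark collar 18 mm across, 4 mm high, then a round shank 10 mm across, 41 mm long, its top 67 mm above the foot. Loose, about 0.1 kg. Origin at the centre of the flat foot, z up the shank; yaw means nothing. Starts in the bay of the old rack behind the white tag.
- wheel_blue: Sanding drum, blue head 43 mm across and 34 mm high with a black top, standing head down, steel shank up: above the head a dark collar 18 mm across, 4 mm high, then a round shank 10 mm across, 41 mm long, its top 79 mm above the foot. Loose, about 0.1 kg. Origin at the centre of the flat foot, z up the shank; yaw means nothing. Starts in the bay of the old rack behind the blue tag.
- tag_brass: Yellow tag, 22 x 50 x 3 mm, fixed on the front ledge of the old rack, in front of the bay where wheel_brass stands at the start; it stays there and so still shows that place when the bay is empty. Origin at the centre of its underside, axes as the old rack's; the middle of its bay is 55 mm away along +x.
- tag_red: Red tag, 22 x 50 x 3 mm, fixed on the front ledge of the old rack, in front of the bay where wheel_red stands at the start; it stays there and so still shows that place when the bay is empty. Origin at the centre of its underside, axes as the old rack's; the middle of its bay is 55 mm away along +x.
- tag_white: White tag, 22 x 50 x 3 mm, fixed on the front ledge of the old rack, in front of the bay where wheel_white stands at the start; it stays there and so still shows that place when the bay is empty. Origin at the centre of its underside, axes as the old rack's; the middle of its bay is 55 mm away along +x.
- tag_blue: Blue tag, 22 x 50 x 3 mm, fixed on the front ledge of the old rack, in front of the bay where wheel_blue stands at the start; it stays there and so still shows that place when the bay is empty. Origin at the centre of its underside, axes as the old rack's; the middle of its bay is 55 mm away along +x.
- old_rack: Pale wooden rack with tags; full at the start. Fixed board 111 (x) x 300 (y) x 8 mm; four open bays in a row along y, 66 x 66 mm inside, middles at x = 0, y = -108, -36, 36, 108 mm; bay floor 8 mm above the origin, walls 6 mm thick, 12 mm above that floor; 33 mm ledge on the -x side, towards the robot. Origin under the row's middle at bench height, z up. Left or right, yaw within 0.3 rad of 0.
- new_rack: Green rack, no tags; empty at the start. Fixed board 111 (x) x 300 (y) x 8 mm; four open bays in a row along y, 66 x 66 mm inside, middles at x = 0, y = -108, -36, 36, 108 mm; bay floor 8 mm above the origin, walls 6 mm thick, 12 mm above that floor; 33 mm ledge on the -x side, towards the robot. Origin under the row's middle at bench height, z up. On the other side, yaw within 0.3 rad of 0.

How it is judged:
At the end, for the whole second after the job is handed in: Each wheel stands at rest in the green rack's bay that mirrors its starting bay (leftmost to rightmost, and so on): within 15 mm of the bay's middle along and across the row, its foot on the bay floor (from 4 mm below to 6 mm above), upright within 0.15 rad (((y of tag_brass in the frame of old_rack between -0.128 and -0.088 m and y of wheel_brass in the frame of new_rack between 0.093 and 0.123 m) or (y of tag_brass in the frame of old_rack between -0.056 and -0.016 m and y of wheel_brass in the frame of new_rack between 0.021 and 0.051 m) or (y of tag_brass in the frame of old_rack between 0.016 and 0.056 m and y of wheel_brass in the frame of new_rack between -0.051 and -0.021 m) or (y of tag_brass in the frame of old_rack between 0.088 and 0.128 m and y of wheel_brass in the frame of new_rack between -0.123 and -0.093 m)) and x of wheel_brass in the frame of new_rack between -0.015 and 0.015 m and z of wheel_brass in the frame of new_rack between 0.004 and 0.014 m and angle between each of wheel_brass, wheel_red, wheel_white, wheel_blue's own z axis and vertical below 0.15 rad and linear speed of each of wheel_brass, wheel_red, wheel_white, wheel_blue below 0.02 m/s and angular speed of each of wheel_brass, wheel_red, wheel_white, wheel_blue below 0.3 rad/s and ((y of tag_red in the frame of old_rack between -0.128 and -0.088 m and y of wheel_red in the frame of new_rack between 0.093 and 0.123 m) or (y of tag_red in the frame of old_rack between -0.056 and -0.016 m and y of wheel_red in the frame of new_rack between 0.021 and 0.051 m) or (y of tag_red in the frame of old_rack between 0.016 and 0.056 m and y of wheel_red in the frame of new_rack between -0.051 and -0.021 m) or (y of tag_red in the frame of old_rack between 0.088 and 0.128 m and y of wheel_red in the frame of new_rack between -0.123 and -0.093 m)) and x of wheel_red in the frame of new_rack between -0.015 and 0.015 m and z of wheel_red in the frame of new_rack between 0.004 and 0.014 m and ((y of tag_white in the frame of old_rack between -0.128 and -0.088 m and y of wheel_white in the frame of new_rack between 0.093 and 0.123 m) or (y of tag_white in the frame of old_rack between -0.056 and -0.016 m and y of wheel_white in the frame of new_rack between 0.021 and 0.051 m) or (y of tag_white in the frame of old_rack between 0.016 and 0.056 m and y of wheel_white in the frame of new_rack between -0.051 and -0.021 m) or (y of tag_white in the frame of old_rack between 0.088 and 0.128 m and y of wheel_white in the frame of new_rack between -0.123 and -0.093 m)) and x of wheel_white in the frame of new_rack between -0.015 and 0.015 m and z of wheel_white in the frame of new_rack between 0.004 and 0.014 m and ((y of tag_blue in the frame of old_rack between -0.128 and -0.088 m and y of wheel_blue in the frame of new_rack between 0.093 and 0.123 m) or (y of tag_blue in the frame of old_rack between -0.056 and -0.016 m and y of wheel_blue in the frame of new_rack between 0.021 and 0.051 m) or (y of tag_blue in the frame of old_rack between 0.016 and 0.056 m and y of wheel_blue in the frame of new_rack between -0.051 and -0.021 m) or (y of tag_blue in the frame of old_rack between 0.088 and 0.128 m and y of wheel_blue in the frame of new_rack between -0.123 and -0.093 m)) and x of wheel_blue in the frame of new_rack between -0.015 and 0.015 m and z of wheel_blue in the frame of new_rack between 0.004 and 0.014 m); the robot touches nothing.
It fails at once if the wire cup brush is tipped over (more than 0.7 rad from upright) (angle between wheel_brass's own z axis and vertical above 0.7 rad).
It fails at once if the flap wheel is tipped over (more than 0.7 rad from upright) (angle between wheel_red's own z axis and vertical above 0.7 rad).
It fails at once if the felt bob is tipped over (more than 0.7 rad from upright) (angle between wheel_white's own z axis and vertical above 0.7 rad).
It fails at once if the sanding drum is tipped over (more than 0.7 rad from upright) (angle between wheel_blue's own z axis and vertical above 0.7 rad).
It also fails if it takes over 112 s, if anything falls off the work surface, if the arm or the gripper's body presses on something with over 40 N, if the wrist force passes 120 N, or if a joint passes its speed limit or range.

## Working session

There is one attempt and no reset: what is moved stays moved. The work goes in short steps, Python scripts to look and compute and a shell command to move; the robot and the scene stay as the last step left them, time stands still between calls to the robot, and variables do not carry over. Pictures are saved under pics/ and viewed, at most 14 in all, crops included, and the job is handed in when it is done.

```bash
mkdir -p pics
python3 - <<'E'
from cell import r
import cv2,numpy as np
s=r.sense();print(s)
for n in("top","side"):
    m=r.camera_model(n);print(n,m)
    cv2.imwrite(f"pics/{n}0.png",r.get_image(n)[:,:,::-1])
E
```

```text
{'clock': 0.0, 'qpos': array([ 1.49860060e+00,  2.55735843e-01,  1.07013689e-01, -4.82482245e-04,
       -1.42388132e+00, -2.84589147e-01]), 'joint_vel': array([ 1.11973668e-03,  8.13308345e-05, -6.79328369e-04, -1.03779400e-04,
        7.11679762e-04,  3.75250817e-04]), 'joint_efforts': array([ 7.85315515e-04, -3.86634922e+01,  2.37931395e+01,  5.36502689e+00,
       -6.33932985e-03, -9.47033044e-06]), 'ee_pos': array([0.19187017, 0.51492637, 0.23040411]), 'tool_rot': array([ 9.23775185e-04,  9.84123488e-01, -1.77482639e-01, -1.41489814e-04]), 'contact_force': array([0.52626363, 0.57836198, 0.2158545 ]), 'ft_torque': array([ 0.00189412,  0.00512317, -0.0270753 ]), 'finger_force': 0.0, 'opening': 1.0010726523521871}
top {'vfov': 53.342635709822346, 'cx': 319.570839181401, 'cy': 229.9975945682561, 'R': array([[-2.82829297e-03, -9.99995683e-01,  7.96126341e-04],
       [-9.89219194e-01,  2.68124613e-03, -1.46417887e-01],
       [ 1.46415121e-01, -1.20165614e-03, -9.89222507e-01]]), 't': array([-0.00110708,  0.50378261,  0.94746864])}
side {'vfov': 54.10629727401501, 'cx': 320.9765480808819, 'cy': 236.193532972027, 'R': array([[ 0.84944617, -0.52732355, -0.01926327],
       [-0.33514424, -0.51095483, -0.79158291],
       [ 0.40757765,  0.67886305, -0.61075807]]), 't': array([-0.40100578,  0.19947736,  0.67980454])}
```

View pics/top0.png

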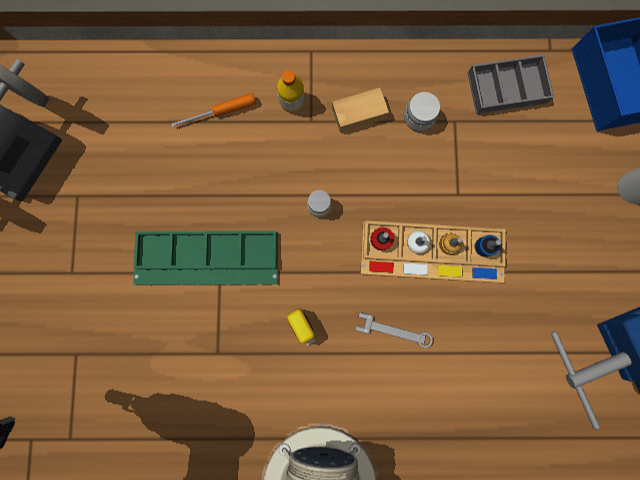

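View pics/side0.png

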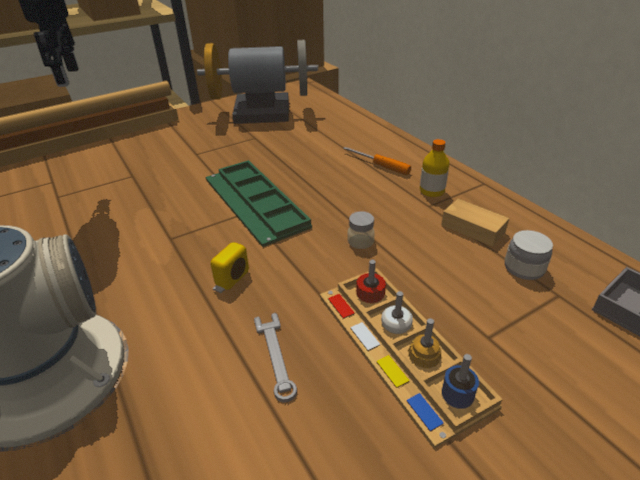

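The top picture shows the green rack on the left (cols 135–279, rows 232–286). The wooden rack is on the right (362–506, 222–282), with red, white, yellow and blue wheels from left to right. So red goes in the rightmost green bay, then white, brass and blue moving left. Next I'll fit the rack poses and shank positions.

```bash
cat > h.py <<'E'
import cv2,numpy as np
from scipy.optimize import minimize,least_squares
def proj(m,X):
    c=np.atleast_2d(X)@m["R"].T+m["t"]; f=240/np.tan(np.radians(m["vfov"])/2)
    return f*c[:,:2]/c[:,2:]+[m["cx"],m["cy"]]
def place(p,X):
    X=np.asarray(X,float);c,s=np.cos(p[2]),np.sin(p[2])
    return np.c_[p[0]+c*X[:,0]-s*X[:,1],p[1]+s*X[:,0]+c*X[:,1],X[:,2]]
def tri(views): # [(model,(u,v))]
    r=least_squares(lambda X:np.concatenate([proj(m,X)[0]-u for m,u in views]),[.45,0,.05]);return r.x,np.abs(r.fun).max()
def inter(m,uv,z):
    return least_squares(lambda q:proj(m,[q[0],q[1],z])[0]-uv,[.45,0]).x
E
python3 - <<'E'
from h import *
from cell import r
M={n:r.camera_model(n) for n in("top","side")}
I={n:cv2.imread(f"pics/{n}0.png") for n in M}
box=lambda x0,x1,z0,z1:[(x,y,z) for x in(x0,x1) for y in(-.15,.15) for z in(z0,z1)]
green={}
for n in M:
    h=cv2.cvtColor(I[n],cv2.COLOR_BGR2HSV)
    g=cv2.inRange(h,(65,80,25),(95,255,255))
    k,l,s,_=cv2.connectedComponentsWithStats(g); g=(l==1+np.argmax(s[1:,4])).astype(np.uint8)
    green[n]=cv2.morphologyEx(g,cv2.MORPH_CLOSE,np.ones((9,9)))
def cost(p,ns=("top","side")):
    e=0
    for n in ns:
        a=np.zeros((480,640),np.uint8)
        for b in(box(-.072,.039,0,.008),box(-.039,.039,.008,.02)):
            q=cv2.convexHull(proj(M[n],place(p,b)).astype(np.float32))
            cv2.fillConvexPoly(a,np.round(q*16).astype(np.int32),1,shift=4)
        e+=(a!=green[n]).sum()/green[n].sum()
    return e
for ns in(("top",),("side",),("top","side")):
    o=minimize(cost,[.46,.22,0],args=(ns,),method="Nelder-Mead",options=dict(initial_simplex=[[.46,.22,0],[.48,.22,0],[.46,.24,0],[.46,.22,.1]]))
    print("green",ns,o.x.round(4),o.fun)
# tags
rng={"red":[(0,150,120),(6,255,255)],"yel":[(24,150,120),(32,255,255)],"blue":[(105,150,120),(125,255,255)]}
for n in M:
    h=cv2.cvtColor(I[n],cv2.COLOR_BGR2HSV)
    for c,(a,b) in rng.items():
        k,l,s,ct=cv2.connectedComponentsWithStats(cv2.inRange(h,a,b))
        for i in range(1,k):
            if 60<s[i,4]<800 and (n=="side" or (360<ct[i,0]<510 and ct[i,1]>255)): print(n,c,s[i,4],ct[i].round(1),inter(M[n],ct[i],.011).round(4))
a=cv2.resize(I["top"][215:290,355:515],None,fx=5,fy=5,interpolation=cv2.INTER_CUBIC)
cv2.imwrite("pics/a.png",a[:,:800])
cv2.imwrite("pics/b.png",cv2.resize(I["side"][250:440,315:505],None,fx=3,fy=3,interpolation=cv2.INTER_CUBIC))
E
```

```text
green ('top',) [ 0.4665  0.2352 -0.0036] 0.04484364604125083
green ('side',) [ 0.4959  0.2685 -0.1703] 0.7724649629018961
green ('top', 'side') [ 0.4663  0.2436 -0.0063] 1.0250237091083017
top red 235 [380.7 266.6] [ 0.4298 -0.1301]
top yel 258 [449.5 270.6] [ 0.4211 -0.2739]
top blue 229 [484.4 272.9] [ 0.4161 -0.3465]
side red 133 [363.  283.2] [ 0.4911 -0.1057]
side red 102 [380.  282.3] [ 0.5167 -0.1196]
side red 296 [340.9 305.5] [ 0.4304 -0.1286]
side yel 76 [430.  159.1] [0.8839 0.1606]
side yel 406 [227.5 254.4] [0.3267 0.0933]
side yel 468 [392.4 370.6] [ 0.4213 -0.2724]
side blue 536 [424.7 411.7] [ 0.4165 -0.3448]
```

View pics/a.png

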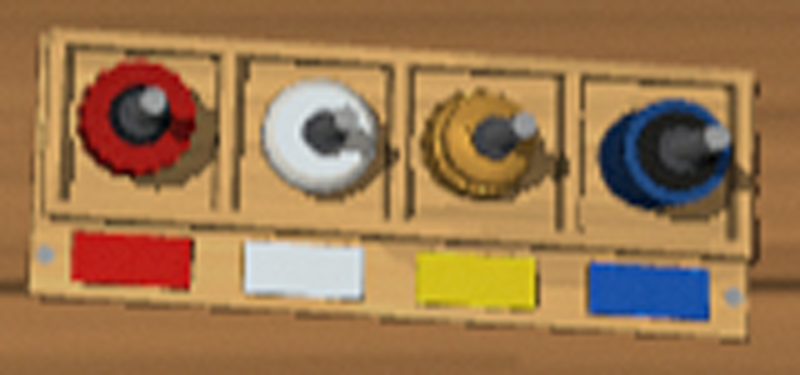

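View pics/b.png

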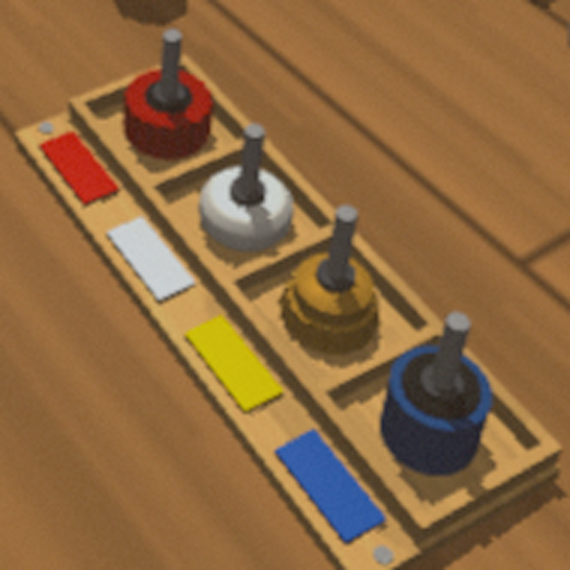

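The crops show the four shank tips. In the top crop they are at (153,99), (348,122), (523,125) and (716,137). In the side crop they are at (173,37), (254,131), (346,214) and (457,321). The wheels stand off-centre in their bays. I'll triangulate the tips and check the green fit in the side view.

Run:
```python
from h import *
from cell import r
M={n:r.camera_model(n) for n in("top","side")}
T=np.array([(153,99),(348,122),(523,125),(716,137)]);S=np.array([(173,37),(254,131),(346,214),(457,321)])
T=(T+.5)/5-.5+[355,215];S=(S+.5)/3-.5+[315,250]
for n,t,s,z in zip("RWBb",T,S,(.078,.075,.081,.087)):
    X,e=tri([(M["top"],t),(M["side"],s)]);print(n,X.round(4),round(e,2),"top@z",inter(M["top"],t,z).round(4),"side@z",inter(M["side"],s,z).round(4))
g=[.4665,.2352,-.0036]
print(proj(M["side"],place(g,[(-.072,-.15,.008),(-.072,.15,.008),(.039,-.15,.02),(.039,.15,.02)])).round(1))
print(place(g,[(0,y,0) for y in(-.108,-.036,.036,.108)]).round(4))
I=cv2.imread("pics/side0.png");
for y in(-.108,-.036,.036,.108):
    q=proj(M["side"],place(g,[(a,y+b,.008) for a,b in((-.033,-.033),(-.033,.033),(.033,.033),(.033,-.033))]));cv2.polylines(I,[q.round().astype(np.int32)],True,(0,0,255))
cv2.imwrite("pics/c.png",cv2.resize(I[150:255,195:320],None,fx=4,fy=4))
print(r.sense()["ee_pos"])
```

```text
R [ 0.488  -0.1314  0.0789] 0.23 top@z [ 0.4886 -0.1318] side@z [ 0.4883 -0.1306]
W [ 0.4792 -0.2083  0.0783] 0.02 top@z [ 0.4796 -0.2091] side@z [ 0.4815 -0.2059]
B [ 0.4769 -0.2756  0.0829] 0.17 top@z [ 0.4775 -0.2764] side@z [ 0.4781 -0.2743]
b [ 0.4708 -0.3482  0.0895] 0.37 top@z [ 0.4718 -0.3496] side@z [ 0.4722 -0.3469]
[[262.3 245.4]
 [205.9 177.9]
 [312.2 221.5]
 [248.7 160.6]]
[[0.4661 0.1272 0.    ]
 [0.4664 0.1992 0.    ]
 [0.4666 0.2712 0.    ]
 [0.4669 0.3432 0.    ]]
[0.19192181 0.51499327 0.23049522]
```

View pics/c.png

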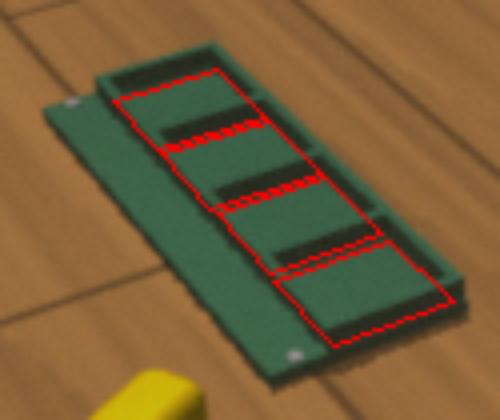

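The overlay matches the green bays to about 2 mm, and the tip heights fit the sizes given. Moving above the red wheel.

```bash
R='{"x":0.296,"y":-0.646,"z":-0.03,"wz":0.3,"hand":0.045}'; python3 -m crank '[{"x":0.296,"y":-0.646,"z":-0.03,"wz":0.3,"hand":0.045},{"x":0.296,"y":-0.646,"z":-0.03,"wz":0.3,"hand":0.045},{"x":0.296,"y":-0.646,"z":-0.03,"wz":0.3,"hand":0.045},{"x":0.296,"y":-0.646,"z":-0.03,"wz":0.3,"hand":0.045},{"x":0.296,"y":-0.646,"z":-0.03,"wz":0.3,"hand":0.045},{"x":0.296,"y":-0.646,"z":-0.03,"wz":0.3,"hand":0.045},{"x":0.296,"y":-0.646,"z":-0.03,"wz":0.3,"hand":0.045},{"x":0.296,"y":-0.646,"z":-0.03,"wz":0.3,"hand":0.045},{"x":0.296,"y":-0.646,"z":-0.03,"wz":0.3,"hand":0.045},{"x":0.296,"y":-0.646,"z":-0.03,"wz":0.3,"hand":0.045}]'
```

```text
invalid input
```

```bash
python3 -m crank '[{"wx":0,"wy":0,"wz":0.3,"x":0.296,"y":-0.646,"z":-0.03,"hand":0.045},{"wx":0,"wy":0,"wz":0.3,"x":0.296,"y":-0.646,"z":-0.03,"hand":0.045},{"wx":0,"wy":0,"wz":0.3,"x":0.296,"y":-0.646,"z":-0.03,"hand":0.045},{"wx":0,"wy":0,"wz":0.3,"x":0.296,"y":-0.646,"z":-0.03,"hand":0.045},{"wx":0,"wy":0,"wz":0.3,"x":0.296,"y":-0.646,"z":-0.03,"hand":0.045},{"wx":0,"wy":0,"wz":0.3,"x":0.296,"y":-0.646,"z":-0.03,"hand":0.045},{"wx":0,"wy":0,"wz":0.3,"x":0.296,"y":-0.646,"z":-0.03,"hand":0.045},{"wx":0,"wy":0,"wz":0.3,"x":0.296,"y":-0.646,"z":-0.03,"hand":0.045},{"wx":0,"wy":0,"wz":0.3,"x":0.296,"y":-0.646,"z":-0.03,"hand":0.045},{"wx":0,"wy":0,"wz":0.3,"x":0.296,"y":-0.646,"z":-0.03,"hand":0.045}]'
```

```text
clock: 0.93
ee_pos: [0.3655, 0.1349, 0.2136]
tool_rot: [-0.0, 1.0, -0.028, 0.0]
contact_force: [1.6, 0.6, 0.1]
opening: 0.526
finger_force: 0.0
```

```bash
python3 -m crank '[{"wx":0,"wy":0,"wz":0,"x":0.122,"y":-0.266,"z":-0.013,"hand":0.045},{"wx":0,"wy":0,"wz":0,"x":0.122,"y":-0.266,"z":-0.013,"hand":0.045},{"wx":0,"wy":0,"wz":0,"x":0.122,"y":-0.266,"z":-0.013,"hand":0.045},{"wx":0,"wy":0,"wz":0,"x":0.122,"y":-0.266,"z":-0.013,"hand":0.045},{"wx":0,"wy":0,"wz":0,"x":0.122,"y":-0.266,"z":-0.013,"hand":0.045},{"wx":0,"wy":0,"wz":0,"x":0.122,"y":-0.266,"z":-0.013,"hand":0.045},{"wx":0,"wy":0,"wz":0,"x":0.122,"y":-0.266,"z":-0.013,"hand":0.045},{"wx":0,"wy":0,"wz":0,"x":0.122,"y":-0.266,"z":-0.013,"hand":0.045},{"wx":0,"wy":0,"wz":0,"x":0.122,"y":-0.266,"z":-0.013,"hand":0.045}]'
python3 - <<'E'
from h import *
from cell import r
m=r.camera_model("wrist");I=r.get_image("wrist")[:,:,::-1].copy()
for x,y,z in((.488,-.1315,.078),(.480,-.208,.075),(.477,-.2755,.081),(.4715,-.3485,.087)):
    q=proj(m,[x,y,z])[0];print(q.round(1));cv2.circle(I,tuple(q.astype(int)),3,(255,0,255),-1)
cv2.imwrite("pics/w1.png",I)
E
```

```text
clock: 1.68
ee_pos: [0.4873, -0.1311, 0.1994]
tool_rot: [-0.0, 1.0, -0.031, -0.001]
contact_force: [-0.8, 0.1, -0.1]
opening: 0.528
finger_force: 0.0
[317.4 220.6]
[429.7 224. ]
[533.2 224.6]
[649.3 228.3]
```

View pics/w1.png

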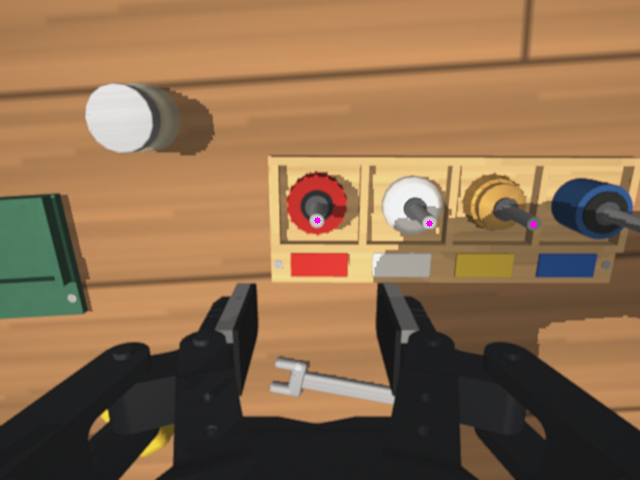

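The projected tips land on all four shanks, red at (317,221). Descending to grip.

```bash
python3 -m crank '[{"wx":0,"wy":0,"wz":0,"x":0,"y":0,"z":-0.155,"hand":0.045},{"wx":0,"wy":0,"wz":0,"x":0,"y":0,"z":-0.155,"hand":0.045},{"wx":0,"wy":0,"wz":0,"x":0,"y":0,"z":-0.155,"hand":0.045},{"wx":0,"wy":0,"wz":0,"x":0,"y":0,"z":-0.155,"hand":0.045},{"wx":0,"wy":0,"wz":0,"x":0,"y":0,"z":-0.155,"hand":0.045},{"wx":0,"wy":0,"wz":0,"x":0,"y":0,"z":-0.155,"hand":0},{"wx":0,"wy":0,"wz":0,"x":0,"y":0,"z":-0.155,"hand":0},{"wx":0,"wy":0,"wz":0,"x":0,"y":0,"z":-0.155,"hand":0},{"wx":0,"wy":0,"wz":0,"x":0,"y":0,"z":-0.155,"hand":0},{"wx":0,"wy":0,"wz":0,"x":0,"y":0,"z":-0.155,"hand":0}]'
```

```text
clock: 2.57
ee_pos: [0.4891, -0.1289, 0.0479]
tool_rot: [-0.0, 1.0, -0.028, 0.002]
contact_force: [-1.3, 2.7, 7.8]
opening: 0.088
finger_force: 59.3
```

```bash
python3 -m crank '[{"wx":0,"wy":0,"wz":0,"x":0,"y":0,"z":0.04,"hand":0},{"wx":0,"wy":0,"wz":0,"x":0,"y":0,"z":0.08,"hand":0},{"wx":0,"wy":0,"wz":0,"x":0,"y":0,"z":0.12,"hand":0},{"wx":0,"wy":0,"wz":0,"x":-0.005,"y":0.02,"z":0.135,"hand":0},{"wx":0,"wy":0,"wz":0,"x":-0.01,"y":0.06,"z":0.135,"hand":0},{"wx":0,"wy":0,"wz":0,"x":-0.013,"y":0.1,"z":0.135,"hand":0},{"wx":0,"wy":0,"wz":0,"x":-0.016,"y":0.14,"z":0.135,"hand":0},{"wx":0,"wy":0,"wz":0,"x":-0.019,"y":0.18,"z":0.135,"hand":0},{"wx":0,"wy":0,"wz":0,"x":-0.021,"y":0.22,"z":0.135,"hand":0},{"wx":0,"wy":0,"wz":0,"x":-0.022,"y":0.258,"z":0.135,"hand":0}]'
python3 -m crank '[{"wx":0,"wy":0,"wz":0,"x":0,"y":0,"z":0,"hand":0},{"wx":0,"wy":0,"wz":0,"x":0,"y":0,"z":0,"hand":0}]'
python3 - <<'E'
from h import *
from cell import r
cv2.imwrite("pics/w2.png",r.get_image("side")[60:300,140:460,::-1].repeat(2,0).repeat(2,1))
E
```

```text
clock: 3.4
ee_pos: [0.4649, 0.131, 0.1817]
tool_rot: [-0.001, 1.0, -0.028, 0.001]
contact_force: [0.9, 0.3, -0.9]
opening: 0.092
finger_force: 58.7
clock: 3.57
ee_pos: [0.4653, 0.1307, 0.1812]
tool_rot: [-0.0, 1.0, -0.027, 0.0]
contact_force: [0.4, 0.4, -0.1]
opening: 0.093
finger_force: 58.8
```

View pics/w2.png

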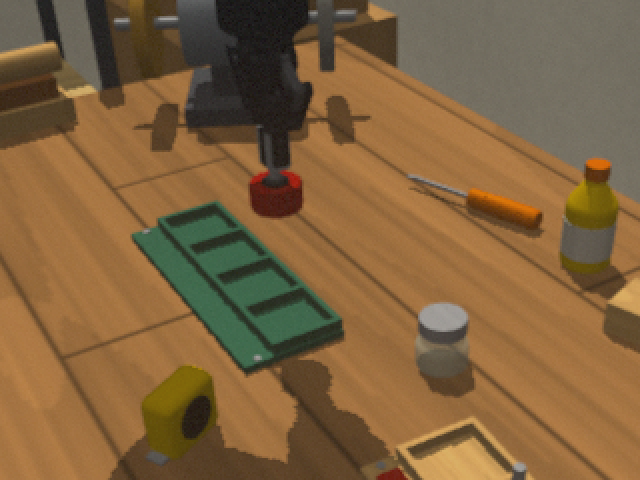

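Red is held upright near (275,190). Lowering it into the rightmost bay.

```bash
python3 -m crank '[{"wx":0,"wy":0,"wz":0,"x":0.001,"y":-0.004,"z":-0.035,"hand":0},{"wx":0,"wy":0,"wz":0,"x":0.001,"y":-0.004,"z":-0.07,"hand":0},{"wx":0,"wy":0,"wz":0,"x":0.001,"y":-0.004,"z":-0.1,"hand":0},{"wx":0,"wy":0,"wz":0,"x":0.001,"y":-0.004,"z":-0.12,"hand":0},{"wx":0,"wy":0,"wz":0,"x":0.001,"y":-0.004,"z":-0.128,"hand":0},{"wx":0,"wy":0,"wz":0,"x":0.001,"y":-0.004,"z":-0.132,"hand":0},{"wx":0,"wy":0,"wz":0,"x":0.001,"y":-0.004,"z":-0.132,"hand":0},{"wx":0,"wy":0,"wz":0,"x":0.001,"y":-0.004,"z":-0.132,"hand":0}]'
```

```text
clock: 4.28
ee_pos: [0.4677, 0.125, 0.0501]
tool_rot: [-0.001, 1.0, -0.029, 0.001]
contact_force: [0.7, 0.2, -1.1]
opening: 0.097
finger_force: 59.2
```

```bash
python3 -m crank '[{"wx":0,"wy":0,"wz":0,"x":0,"y":0.001,"z":-0.002,"hand":0},{"wx":0,"wy":0,"wz":0,"x":0,"y":0.001,"z":-0.003,"hand":0},{"wx":0,"wy":0,"wz":0,"x":0,"y":0.001,"z":-0.003,"hand":0}]'
```

```text
clock: 4.53
ee_pos: [0.4678, 0.1265, 0.0479]
tool_rot: [-0.001, 1.0, -0.028, 0.002]
contact_force: [-2.4, 0.1, 9.2]
opening: 0.094
finger_force: 60.2
```

```bash
python3 -m crank '[{"wx":0,"wy":0,"wz":0,"x":0,"y":0,"z":0,"hand":0.045},{"wx":0,"wy":0,"wz":0,"x":0,"y":0,"z":0,"hand":0.045},{"wx":0,"wy":0,"wz":0,"x":0,"y":0,"z":0,"hand":0.045},{"wx":0,"wy":0,"wz":0,"x":0,"y":0,"z":0,"hand":0.045},{"wx":0,"wy":0,"wz":0,"x":0,"y":0,"z":0.04,"hand":0.045},{"wx":0,"wy":0,"wz":0,"x":0,"y":0,"z":0.08,"hand":0.045},{"wx":0,"wy":0,"wz":0,"x":0,"y":-0.03,"z":0.1,"hand":0.045},{"wx":0,"wy":0,"wz":0,"x":0.002,"y":-0.07,"z":0.1,"hand":0.045},{"wx":0,"wy":0,"wz":0,"x":0.005,"y":-0.11,"z":0.1,"hand":0.045},{"wx":0,"wy":0,"wz":0,"x":0.008,"y":-0.15,"z":0.1,"hand":0.045}]'
python3 -m crank '[{"wx":0,"wy":0,"wz":0,"x":0.001,"y":-0.04,"z":0,"hand":0.045},{"wx":0,"wy":0,"wz":0,"x":0.002,"y":-0.08,"z":0,"hand":0.045},{"wx":0,"wy":0,"wz":0,"x":0.003,"y":-0.12,"z":0,"hand":0.045},{"wx":0,"wy":0,"wz":0,"x":0.004,"y":-0.16,"z":0,"hand":0.045},{"wx":0,"wy":0,"wz":0,"x":0.005,"y":-0.184,"z":0,"hand":0.045},{"wx":0,"wy":0,"wz":0,"x":0.005,"y":-0.184,"z":0,"hand":0.045},{"wx":0,"wy":0,"wz":0,"x":0.005,"y":-0.184,"z":0,"hand":0.045}]'
python3 - <<'E'
from h import *
from cell import r
a=r.get_image("side")[60:460,:,::-1]
cv2.imwrite("pics/w3.png",cv2.resize(a[80:400,180:500],None,fx=1.8,fy=1.8))
E
```

```text
clock: 5.37
ee_pos: [0.4745, -0.0253, 0.1464]
tool_rot: [-0.0, 1.0, -0.028, 0.001]
contact_force: [0.9, -0.1, -0.2]
opening: 0.526
finger_force: 0.0
clock: 5.95
ee_pos: [0.4791, -0.2093, 0.1452]
tool_rot: [-0.0, 1.0, -0.03, -0.0]
contact_force: [-0.5, 0.7, 0.1]
opening: 0.528
finger_force: 0.0
```

View pics/w3.png

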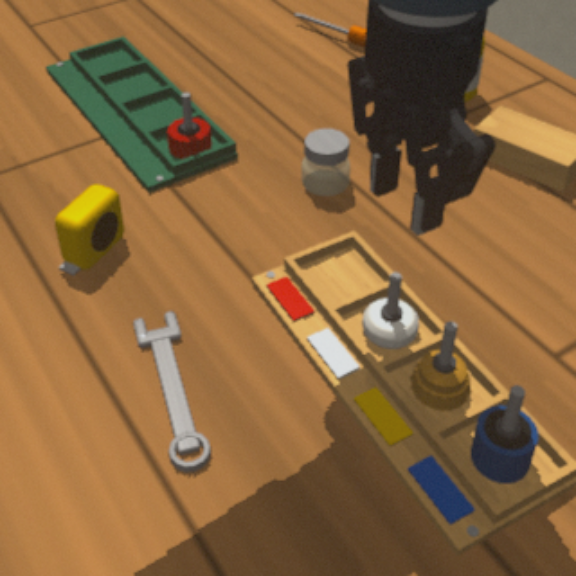

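Red stands in the green rack's rightmost bay, and the gripper is over white. Gripping white.

```bash
python3 -m crank '[{"wx":0,"wy":0,"wz":0,"x":0.001,"y":0.001,"z":-0.04,"hand":0.045},{"wx":0,"wy":0,"wz":0,"x":0.001,"y":0.001,"z":-0.08,"hand":0.045},{"wx":0,"wy":0,"wz":0,"x":0.001,"y":0.001,"z":-0.099,"hand":0.045},{"wx":0,"wy":0,"wz":0,"x":0.001,"y":0.001,"z":-0.099,"hand":0.045},{"wx":0,"wy":0,"wz":0,"x":0.001,"y":0.001,"z":-0.099,"hand":0},{"wx":0,"wy":0,"wz":0,"x":0.001,"y":0.001,"z":-0.099,"hand":0},{"wx":0,"wy":0,"wz":0,"x":0.001,"y":0.001,"z":-0.099,"hand":0},{"wx":0,"wy":0,"wz":0,"x":0.001,"y":0.001,"z":-0.099,"hand":0},{"wx":0,"wy":0,"wz":0,"x":0.001,"y":0.001,"z":-0.099,"hand":0}]'
```

```text
clock: 6.75
ee_pos: [0.4823, -0.2072, 0.0489]
tool_rot: [0.0, 1.0, -0.028, 0.002]
contact_force: [-0.0, 1.9, 7.4]
opening: 0.094
finger_force: 58.9
```

```bash
python3 -m crank '[{"wx":0,"wy":0,"wz":0,"x":0,"y":0,"z":0.04,"hand":0},{"wx":0,"wy":0,"wz":0,"x":0,"y":0,"z":0.08,"hand":0},{"wx":0,"wy":0,"wz":0,"x":0,"y":0,"z":0.12,"hand":0},{"wx":0,"wy":0,"wz":0,"x":0,"y":0.02,"z":0.135,"hand":0},{"wx":0,"wy":0,"wz":0,"x":-0.002,"y":0.06,"z":0.135,"hand":0},{"wx":0,"wy":0,"wz":0,"x":-0.004,"y":0.1,"z":0.135,"hand":0},{"wx":0,"wy":0,"wz":0,"x":-0.006,"y":0.14,"z":0.135,"hand":0},{"wx":0,"wy":0,"wz":0,"x":-0.008,"y":0.18,"z":0.135,"hand":0},{"wx":0,"wy":0,"wz":0,"x":-0.01,"y":0.22,"z":0.135,"hand":0},{"wx":0,"wy":0,"wz":0,"x":-0.011,"y":0.26,"z":0.135,"hand":0}]'
python3 -m crank '[{"wx":0,"wy":0,"wz":0,"x":-0.001,"y":0.04,"z":0,"hand":0},{"wx":0,"wy":0,"wz":0,"x":-0.002,"y":0.08,"z":0,"hand":0},{"wx":0,"wy":0,"wz":0,"x":-0.004,"y":0.12,"z":0,"hand":0},{"wx":0,"wy":0,"wz":0,"x":-0.004,"y":0.146,"z":0,"hand":0},{"wx":0,"wy":0,"wz":0,"x":-0.004,"y":0.146,"z":0,"hand":0},{"wx":0,"wy":0,"wz":0,"x":-0.004,"y":0.146,"z":0,"hand":0}]'
```

```text
clock: 7.58
ee_pos: [0.4688, 0.0547, 0.1825]
tool_rot: [-0.0, 1.0, -0.029, 0.001]
contact_force: [2.3, -1.0, -0.4]
opening: 0.09
finger_force: 58.8
clock: 8.08
ee_pos: [0.4651, 0.2002, 0.1818]
tool_rot: [-0.0, 1.0, -0.027, -0.0]
contact_force: [0.4, -0.1, -1.2]
opening: 0.093
finger_force: 58.8
```

```bash
python3 -m crank '[{"wx":0,"wy":0,"wz":0,"x":0.001,"y":-0.001,"z":-0.035,"hand":0},{"wx":0,"wy":0,"wz":0,"x":0.001,"y":-0.001,"z":-0.07,"hand":0},{"wx":0,"wy":0,"wz":0,"x":0.001,"y":-0.001,"z":-0.1,"hand":0},{"wx":0,"wy":0,"wz":0,"x":0.001,"y":-0.001,"z":-0.12,"hand":0},{"wx":0,"wy":0,"wz":0,"x":0.001,"y":-0.001,"z":-0.129,"hand":0},{"wx":0,"wy":0,"wz":0,"x":0.001,"y":-0.001,"z":-0.133,"hand":0},{"wx":0,"wy":0,"wz":0,"x":0.001,"y":-0.001,"z":-0.134,"hand":0},{"wx":0,"wy":0,"wz":0,"x":0.001,"y":-0.001,"z":-0.134,"hand":0}]'
```

```text
clock: 8.75
ee_pos: [0.4673, 0.1975, 0.0491]
tool_rot: [-0.0, 1.0, -0.029, 0.001]
contact_force: [-0.9, 0.2, -1.1]
opening: 0.093
finger_force: 58.9
```

```bash
python3 -m crank '[{"wx":0,"wy":0,"wz":0,"x":0,"y":0.001,"z":-0.002,"hand":0},{"wx":0,"wy":0,"wz":0,"x":0,"y":0.001,"z":-0.002,"hand":0},{"wx":0,"wy":0,"wz":0,"x":0,"y":0.001,"z":-0.002,"hand":0.045},{"wx":0,"wy":0,"wz":0,"x":0,"y":0.001,"z":-0.002,"hand":0.045},{"wx":0,"wy":0,"wz":0,"x":0,"y":0.001,"z":-0.002,"hand":0.045},{"wx":0,"wy":0,"wz":0,"x":0,"y":0.001,"z":-0.002,"hand":0.045},{"wx":0,"wy":0,"wz":0,"x":0,"y":0.001,"z":0.038,"hand":0.045},{"wx":0,"wy":0,"wz":0,"x":0,"y":0.001,"z":0.078,"hand":0.045},{"wx":0,"wy":0,"wz":0,"x":0,"y":-0.02,"z":0.11,"hand":0.045},{"wx":0,"wy":0,"wz":0,"x":0.001,"y":-0.06,"z":0.11,"hand":0.045}]'
python3 -m crank '[{"wx":0,"wy":0,"wz":0,"x":0.001,"y":-0.04,"z":0,"hand":0.045},{"wx":0,"wy":0,"wz":0,"x":0.002,"y":-0.08,"z":0,"hand":0.045},{"wx":0,"wy":0,"wz":0,"x":0.003,"y":-0.12,"z":0,"hand":0.045},{"wx":0,"wy":0,"wz":0,"x":0.004,"y":-0.16,"z":0,"hand":0.045},{"wx":0,"wy":0,"wz":0,"x":0.005,"y":-0.2,"z":0,"hand":0.045},{"wx":0,"wy":0,"wz":0,"x":0.006,"y":-0.24,"z":0,"hand":0.045},{"wx":0,"wy":0,"wz":0,"x":0.007,"y":-0.28,"z":0,"hand":0.045},{"wx":0,"wy":0,"wz":0,"x":0.008,"y":-0.32,"z":0,"hand":0.045},{"wx":0,"wy":0,"wz":0,"x":0.009,"y":-0.36,"z":0,"hand":0.045},{"wx":0,"wy":0,"wz":0,"x":0.01,"y":-0.4,"z":0,"hand":0.045}]'
python3 -m crank '[{"wx":0,"wy":0,"wz":0,"x":0,"y":-0.014,"z":0,"hand":0.045},{"wx":0,"wy":0,"wz":0,"x":0,"y":-0.014,"z":0,"hand":0.045},{"wx":0,"wy":0,"wz":0,"x":0,"y":-0.014,"z":0,"hand":0.045}]'
```

```text
clock: 9.58
ee_pos: [0.4718, 0.1411, 0.1648]
tool_rot: [-0.003, 1.0, -0.026, 0.006]
contact_force: [2.1, -0.4, 0.4]
opening: 0.531
finger_force: 0.0
clock: 10.42
ee_pos: [0.4772, -0.2641, 0.1577]
tool_rot: [-0.0, 1.0, -0.028, 0.0]
contact_force: [0.6, 1.1, -0.5]
opening: 0.533
finger_force: 0.0
clock: 10.67
ee_pos: [0.4772, -0.2768, 0.1571]
tool_rot: [-0.0, 1.0, -0.029, -0.0]
contact_force: [0.7, 0.9, -0.4]
opening: 0.525
finger_force: 0.0
```

```bash
python3 -m crank '[{"wx":0,"wy":0,"wz":0,"x":0,"y":0.001,"z":-0.04,"hand":0.045},{"wx":0,"wy":0,"wz":0,"x":0,"y":0.001,"z":-0.08,"hand":0.045},{"wx":0,"wy":0,"wz":0,"x":0,"y":0.001,"z":-0.104,"hand":0.045},{"wx":0,"wy":0,"wz":0,"x":0,"y":0.001,"z":-0.104,"hand":0.045},{"wx":0,"wy":0,"wz":0,"x":0,"y":0.001,"z":-0.104,"hand":0},{"wx":0,"wy":0,"wz":0,"x":0,"y":0.001,"z":-0.104,"hand":0},{"wx":0,"wy":0,"wz":0,"x":0,"y":0.001,"z":-0.104,"hand":0},{"wx":0,"wy":0,"wz":0,"x":0,"y":0.001,"z":-0.104,"hand":0},{"wx":0,"wy":0,"wz":0,"x":0,"y":0.001,"z":-0.104,"hand":0}]'
```

```text
clock: 11.42
ee_pos: [0.4793, -0.2757, 0.0563]
tool_rot: [0.001, 1.0, -0.028, 0.002]
contact_force: [0.2, 0.5, 7.3]
opening: 0.094
finger_force: 58.9
```

```bash
python3 -m crank '[{"wx":0,"wy":0,"wz":0,"x":0,"y":0,"z":0.04,"hand":0},{"wx":0,"wy":0,"wz":0,"x":0,"y":0,"z":0.08,"hand":0},{"wx":0,"wy":0,"wz":0,"x":0,"y":0,"z":0.12,"hand":0},{"wx":0,"wy":0,"wz":0,"x":0,"y":0.02,"z":0.135,"hand":0},{"wx":0,"wy":0,"wz":0,"x":-0.001,"y":0.06,"z":0.135,"hand":0},{"wx":0,"wy":0,"wz":0,"x":-0.002,"y":0.1,"z":0.135,"hand":0},{"wx":0,"wy":0,"wz":0,"x":-0.003,"y":0.14,"z":0.135,"hand":0},{"wx":0,"wy":0,"wz":0,"x":-0.004,"y":0.18,"z":0.135,"hand":0},{"wx":0,"wy":0,"wz":0,"x":-0.005,"y":0.22,"z":0.135,"hand":0},{"wx":0,"wy":0,"wz":0,"x":-0.006,"y":0.26,"z":0.135,"hand":0}]'
python3 -m crank '[{"wx":0,"wy":0,"wz":0,"x":-0.001,"y":0.04,"z":0,"hand":0},{"wx":0,"wy":0,"wz":0,"x":-0.002,"y":0.08,"z":0,"hand":0},{"wx":0,"wy":0,"wz":0,"x":-0.003,"y":0.12,"z":0,"hand":0},{"wx":0,"wy":0,"wz":0,"x":-0.004,"y":0.16,"z":0,"hand":0},{"wx":0,"wy":0,"wz":0,"x":-0.005,"y":0.2,"z":0,"hand":0},{"wx":0,"wy":0,"wz":0,"x":-0.006,"y":0.24,"z":0,"hand":0},{"wx":0,"wy":0,"wz":0,"x":-0.006,"y":0.27,"z":0,"hand":0},{"wx":0,"wy":0,"wz":0,"x":-0.006,"y":0.285,"z":0,"hand":0},{"wx":0,"wy":0,"wz":0,"x":-0.006,"y":0.285,"z":0,"hand":0},{"wx":0,"wy":0,"wz":0,"x":-0.006,"y":0.285,"z":0,"hand":0}]'
```

```text
clock: 12.25
ee_pos: [0.4708, -0.0132, 0.1893]
tool_rot: [-0.0, 1.0, -0.029, 0.0]
contact_force: [0.6, -0.7, -2.0]
opening: 0.095
finger_force: 59.1
clock: 13.08
ee_pos: [0.4651, 0.2702, 0.1886]
tool_rot: [0.0, 1.0, -0.028, -0.0]
contact_force: [0.5, -0.5, -1.2]
opening: 0.092
finger_force: 59.1
```

```bash
python3 -m crank '[{"wx":0,"wy":0,"wz":0,"x":0.001,"y":0.001,"z":-0.035,"hand":0},{"wx":0,"wy":0,"wz":0,"x":0.001,"y":0.001,"z":-0.07,"hand":0},{"wx":0,"wy":0,"wz":0,"x":0.001,"y":0.001,"z":-0.1,"hand":0},{"wx":0,"wy":0,"wz":0,"x":0.001,"y":0.001,"z":-0.12,"hand":0},{"wx":0,"wy":0,"wz":0,"x":0.001,"y":0.001,"z":-0.129,"hand":0},{"wx":0,"wy":0,"wz":0,"x":0.001,"y":0.001,"z":-0.133,"hand":0},{"wx":0,"wy":0,"wz":0,"x":0.001,"y":0.001,"z":-0.134,"hand":0},{"wx":0,"wy":0,"wz":0,"x":0.001,"y":0.001,"z":-0.134,"hand":0}]'
```

```text
clock: 13.75
ee_pos: [0.4673, 0.2702, 0.0564]
tool_rot: [-0.0, 1.0, -0.029, 0.001]
contact_force: [0.2, 0.1, -1.3]
opening: 0.088
finger_force: 59.1
```

```bash
python3 -m crank '[{"wx":0,"wy":0,"wz":0,"x":0,"y":0.001,"z":-0.002,"hand":0},{"wx":0,"wy":0,"wz":0,"x":0,"y":0.001,"z":-0.002,"hand":0},{"wx":0,"wy":0,"wz":0,"x":0,"y":0.001,"z":-0.002,"hand":0.045},{"wx":0,"wy":0,"wz":0,"x":0,"y":0.001,"z":-0.002,"hand":0.045},{"wx":0,"wy":0,"wz":0,"x":0,"y":0.001,"z":-0.002,"hand":0.045},{"wx":0,"wy":0,"wz":0,"x":0,"y":0.001,"z":-0.002,"hand":0.045},{"wx":0,"wy":0,"wz":0,"x":0,"y":0.001,"z":0.038,"hand":0.045},{"wx":0,"wy":0,"wz":0,"x":0,"y":0.001,"z":0.078,"hand":0.045},{"wx":0,"wy":0,"wz":0,"x":0,"y":-0.02,"z":0.11,"hand":0.045},{"wx":0,"wy":0,"wz":0,"x":0,"y":-0.06,"z":0.11,"hand":0.045}]'
python3 -m crank '[{"wx":0,"wy":0,"wz":0,"x":0,"y":-0.04,"z":0,"hand":0.045},{"wx":0,"wy":0,"wz":0,"x":0,"y":-0.08,"z":0,"hand":0.045},{"wx":0,"wy":0,"wz":0,"x":0,"y":-0.12,"z":0,"hand":0.045},{"wx":0,"wy":0,"wz":0,"x":0,"y":-0.16,"z":0,"hand":0.045},{"wx":0,"wy":0,"wz":0,"x":0,"y":-0.2,"z":0,"hand":0.045},{"wx":0,"wy":0,"wz":0,"x":0,"y":-0.24,"z":0,"hand":0.045},{"wx":0,"wy":0,"wz":0,"x":0,"y":-0.28,"z":0,"hand":0.045},{"wx":0,"wy":0,"wz":0,"x":0,"y":-0.32,"z":0,"hand":0.045},{"wx":0,"wy":0,"wz":0,"x":0,"y":-0.36,"z":0,"hand":0.045},{"wx":0,"wy":0,"wz":0,"x":0,"y":-0.4,"z":0,"hand":0.045}]'
python3 -m crank '[{"wx":0,"wy":0,"wz":0,"x":0.002,"y":-0.04,"z":0,"hand":0.045},{"wx":0,"wy":0,"wz":0,"x":0.004,"y":-0.08,"z":0,"hand":0.045},{"wx":0,"wy":0,"wz":0,"x":0.005,"y":-0.12,"z":0,"hand":0.045},{"wx":0,"wy":0,"wz":0,"x":0.005,"y":-0.159,"z":0,"hand":0.045},{"wx":0,"wy":0,"wz":0,"x":0.005,"y":-0.159,"z":0,"hand":0.045},{"wx":0,"wy":0,"wz":0,"x":0.005,"y":-0.159,"z":0,"hand":0.045}]'
```

```text
clock: 14.58
ee_pos: [0.4705, 0.2145, 0.1718]
tool_rot: [-0.003, 1.0, -0.026, 0.006]
contact_force: [2.1, 0.1, 0.5]
opening: 0.527
finger_force: 0.0
clock: 15.42
ee_pos: [0.4662, -0.1911, 0.1649]
tool_rot: [0.0, 1.0, -0.028, 0.0]
contact_force: [1.4, 0.4, 0.2]
opening: 0.529
finger_force: 0.0
clock: 15.92
ee_pos: [0.4709, -0.35, 0.1637]
tool_rot: [-0.0, 1.0, -0.03, -0.001]
contact_force: [-0.6, 0.4, 0.1]
opening: 0.527
finger_force: 0.0
```

Over blue; TCP height for the grip is about 0.058.

```bash
python3 -m crank '[{"wx":0,"wy":0,"wz":0,"x":0,"y":0.001,"z":-0.04,"hand":0.045},{"wx":0,"wy":0,"wz":0,"x":0,"y":0.001,"z":-0.08,"hand":0.045},{"wx":0,"wy":0,"wz":0,"x":0,"y":0.001,"z":-0.105,"hand":0.045},{"wx":0,"wy":0,"wz":0,"x":0,"y":0.001,"z":-0.105,"hand":0.045},{"wx":0,"wy":0,"wz":0,"x":0,"y":0.001,"z":-0.105,"hand":0},{"wx":0,"wy":0,"wz":0,"x":0,"y":0.001,"z":-0.105,"hand":0},{"wx":0,"wy":0,"wz":0,"x":0,"y":0.001,"z":-0.105,"hand":0},{"wx":0,"wy":0,"wz":0,"x":0,"y":0.001,"z":-0.105,"hand":0},{"wx":0,"wy":0,"wz":0,"x":0,"y":0.001,"z":-0.105,"hand":0}]'
```

```text
clock: 16.67
ee_pos: [0.4733, -0.3478, 0.0623]
tool_rot: [0.001, 1.0, -0.028, 0.002]
contact_force: [0.3, 0.1, 6.3]
opening: 0.09
finger_force: 58.9
```

```bash
python3 -m crank '[{"wx":0,"wy":0,"wz":0,"x":0,"y":0,"z":0.04,"hand":0},{"wx":0,"wy":0,"wz":0,"x":0,"y":0,"z":0.08,"hand":0},{"wx":0,"wy":0,"wz":0,"x":0,"y":0,"z":0.12,"hand":0},{"wx":0,"wy":0,"wz":0,"x":0,"y":0.02,"z":0.135,"hand":0},{"wx":0,"wy":0,"wz":0,"x":0,"y":0.06,"z":0.135,"hand":0},{"wx":0,"wy":0,"wz":0,"x":0,"y":0.1,"z":0.135,"hand":0},{"wx":0,"wy":0,"wz":0,"x":0,"y":0.14,"z":0.135,"hand":0},{"wx":0,"wy":0,"wz":0,"x":0,"y":0.18,"z":0.135,"hand":0},{"wx":0,"wy":0,"wz":0,"x":0,"y":0.22,"z":0.135,"hand":0},{"wx":0,"wy":0,"wz":0,"x":0,"y":0.26,"z":0.135,"hand":0}]'
python3 -m crank '[{"wx":0,"wy":0,"wz":0,"x":0,"y":0.04,"z":0,"hand":0},{"wx":0,"wy":0,"wz":0,"x":-0.001,"y":0.08,"z":0,"hand":0},{"wx":0,"wy":0,"wz":0,"x":-0.002,"y":0.12,"z":0,"hand":0},{"wx":0,"wy":0,"wz":0,"x":-0.003,"y":0.16,"z":0,"hand":0},{"wx":0,"wy":0,"wz":0,"x":-0.004,"y":0.2,"z":0,"hand":0},{"wx":0,"wy":0,"wz":0,"x":-0.005,"y":0.24,"z":0,"hand":0},{"wx":0,"wy":0,"wz":0,"x":-0.005,"y":0.28,"z":0,"hand":0},{"wx":0,"wy":0,"wz":0,"x":-0.005,"y":0.32,"z":0,"hand":0},{"wx":0,"wy":0,"wz":0,"x":-0.005,"y":0.36,"z":0,"hand":0},{"wx":0,"wy":0,"wz":0,"x":-0.005,"y":0.4,"z":0,"hand":0}]'
python3 -m crank '[{"wx":0,"wy":0,"wz":0,"x":0,"y":0.031,"z":0,"hand":0},{"wx":0,"wy":0,"wz":0,"x":0,"y":0.031,"z":0,"hand":0},{"wx":0,"wy":0,"wz":0,"x":0,"y":0.031,"z":0,"hand":0}]'
```

```text
clock: 17.5
ee_pos: [0.4709, -0.0853, 0.1952]
tool_rot: [-0.0, 1.0, -0.029, 0.0]
contact_force: [1.9, -0.1, -1.1]
opening: 0.091
finger_force: 59.0
clock: 18.33
ee_pos: [0.4658, 0.3148, 0.1952]
tool_rot: [-0.0, 1.0, -0.028, 0.0]
contact_force: [0.8, -0.3, -0.0]
opening: 0.095
finger_force: 59.0
clock: 18.58
ee_pos: [0.4659, 0.3453, 0.1942]
tool_rot: [0.0, 1.0, -0.027, -0.0]
contact_force: [0.6, -0.6, -1.5]
opening: 0.086
finger_force: 59.0
```

```bash
python3 -m crank '[{"wx":0,"wy":0,"wz":0,"x":0,"y":-0.002,"z":-0.035,"hand":0},{"wx":0,"wy":0,"wz":0,"x":0,"y":-0.002,"z":-0.07,"hand":0},{"wx":0,"wy":0,"wz":0,"x":0,"y":-0.002,"z":-0.1,"hand":0},{"wx":0,"wy":0,"wz":0,"x":0,"y":-0.002,"z":-0.12,"hand":0},{"wx":0,"wy":0,"wz":0,"x":0,"y":-0.002,"z":-0.128,"hand":0},{"wx":0,"wy":0,"wz":0,"x":0,"y":-0.002,"z":-0.132,"hand":0},{"wx":0,"wy":0,"wz":0,"x":0,"y":-0.002,"z":-0.133,"hand":0},{"wx":0,"wy":0,"wz":0,"x":0,"y":-0.002,"z":-0.133,"hand":0}]'
python3 -m crank '[{"wx":0,"wy":0,"wz":0,"x":0,"y":0,"z":-0.002,"hand":0},{"wx":0,"wy":0,"wz":0,"x":0,"y":0,"z":-0.002,"hand":0},{"wx":0,"wy":0,"wz":0,"x":0,"y":0,"z":-0.002,"hand":0.045},{"wx":0,"wy":0,"wz":0,"x":0,"y":0,"z":-0.002,"hand":0.045},{"wx":0,"wy":0,"wz":0,"x":0,"y":0,"z":-0.002,"hand":0.045},{"wx":0,"wy":0,"wz":0,"x":0,"y":0,"z":-0.002,"hand":0.045},{"wx":0,"wy":0,"wz":0,"x":0,"y":0,"z":0.038,"hand":0.045},{"wx":0,"wy":0,"wz":0,"x":0,"y":0,"z":0.078,"hand":0.045},{"wx":0,"wy":0,"wz":0,"x":0,"y":0,"z":0.118,"hand":0.045},{"wx":0,"wy":0,"wz":0,"x":0,"y":0,"z":0.14,"hand":0.045}]'
python3 -m crank '[{"wx":0,"wy":0,"wz":0,"x":0,"y":-0.04,"z":0,"hand":0.045},{"wx":0,"wy":0,"wz":0,"x":0,"y":-0.08,"z":0,"hand":0.045},{"wx":0,"wy":0,"wz":0,"x":0,"y":-0.12,"z":0,"hand":0.045},{"wx":0,"wy":0,"wz":0,"x":0,"y":-0.16,"z":0,"hand":0.045},{"wx":0,"wy":0,"wz":0,"x":0,"y":-0.2,"z":0,"hand":0.045},{"wx":0,"wy":0,"wz":0,"x":0,"y":-0.24,"z":0,"hand":0.045},{"wx":0,"wy":0,"wz":0,"x":0,"y":-0.28,"z":0,"hand":0.045},{"wx":0,"wy":0,"wz":0,"x":0,"y":-0.32,"z":0,"hand":0.045},{"wx":0,"wy":0,"wz":0,"x":0,"y":-0.36,"z":0,"hand":0.045},{"wx":0,"wy":0,"wz":0,"x":0,"y":-0.4,"z":0,"hand":0.045}]'
python3 - <<'E'
from h import *
from cell import r
m={n:r.camera_model(n) for n in("top","side")}
I={n:r.get_image(n)[:,:,::-1].copy() for n in m}
for n in I:
  for i,(y,z) in enumerate(((.1272,.078),(.1992,.075),(.2712,.081),(.3432,.087))):
    q=proj(m[n],[.4665,y,z])[0];cv2.circle(I[n],tuple((q*16).round().astype(int)),16,(255,0,255),-1,shift=4)
a=cv2.resize(I["top"][215:295,125:290],None,fx=4,fy=4);b=cv2.resize(I["side"][130:255,195:360],None,fx=4,fy=4)[:270*2]
b=b[:500];cv2.imwrite("pics/end.png",cv2.resize(np.vstack([a,b]),None,fx=.72,fy=.72))
E
```

```text
clock: 19.25
ee_pos: [0.4674, 0.3422, 0.0633]
tool_rot: [-0.001, 1.0, -0.029, 0.001]
contact_force: [0.1, 0.2, -0.3]
opening: 0.091
finger_force: 59.1
clock: 20.08
ee_pos: [0.468, 0.3427, 0.207]
tool_rot: [-0.002, 1.0, -0.028, 0.003]
contact_force: [1.0, 0.7, 0.9]
opening: 0.528
finger_force: 0.0
clock: 20.92
ee_pos: [0.4661, -0.0599, 0.202]
tool_rot: [-0.0, 1.0, -0.028, 0.0]
contact_force: [1.4, 0.1, 0.2]
opening: 0.527
finger_force: 0.0
```

View pics/end.png

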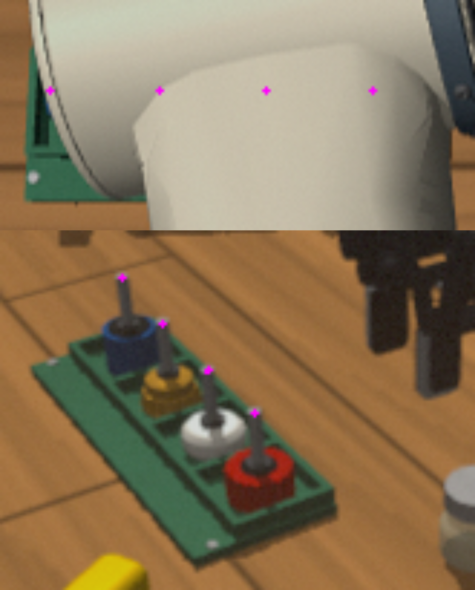

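The side view shows all four wheels upright in the green bays: blue, brass, white and red from left to right. Each shank tip is on its target mark and the gripper is clear, so I'm handing in.

```bash
python3 -m crank '[{"wx":0,"wy":0,"wz":0,"x":0,"y":0,"z":0,"hand":0.045},{"wx":0,"wy":0,"wz":0,"x":0,"y":0,"z":0,"hand":0.045},{"wx":0,"wy":0,"wz":0,"x":0,"y":0,"z":0,"hand":0.045}]'; python3 -c "
from cell import r
print(r.hand_in())"
```

```text
clock: 21.27
ee_pos: [0.4666, -0.0572, 0.2017]
tool_rot: [-0.0, 1.0, -0.028, 0.0]
contact_force: [-0.5, 0.6, -0.0]
opening: 0.527
finger_force: 0.0
the job is handed in; nothing more can be done
None
```

All four wheels stand upright in the green rack in reverse order (blue, brass, white, red from left to right), and I handed the job in at about 21 s; no verdict was returned.

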